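# Register a phone on the charging board

## Task

The phone lies loose on the pale wooden charging board on top of the desk riser. Slide it away from the robot until its long side is pressed home against the aluminium guide rail, firmly but gently with about 10 newtons, then push it along the rail to the robot's left until its left end meets the black scribed line, without running past the line. Leave it there lying flat, square against the rail with its end on the line, let go of it, and leave the other things on the desk alone.

Things in the scene. Friction and masses are not known exactly. Their poses are not given: they have to be found in the camera images.
- board: desk riser, fixed, turned a little; its pale wooden top is the charging board, 170 x 400 mm, 160 mm above the desk. Origin: on the desk, 75 mm behind the board's near edge, mid length; x points away from the robot to the rail, y left along the rail. A tall screen is in the way (panel 0.31 m ahead of the robot's base, top 0.50 m above the desk, from 0.40 m right to 0.26 m left): keep the arm clear
- rail: adjustable guide rail at the board's far side: aluminium bar 12 mm high, 16 mm thick, 400 mm long, clamped in slots. Origin: middle of the slots' setting, 55 mm along the board's x; x, y as the board's. The bar is clamped up to 14 mm before or behind: its front face (looks to -x) lies at x = -14 to +14 mm here, parallel to y; find it by touch. Press with about 10 N; over 16 N harms the phone
- line (a point): black scribed line across the board, 2 mm wide, straight along the board's x, 130 mm to the left (board's y) of the board's origin; this point is on the middle of the line's width on the board's top. Axes as the board's. Nothing stops the phone there
- phone: black phone lying face up, 147 x 71 x 8 mm, 0.12 to 0.24 kg; it slides on the smooth board under 0.3 to 1.2 N, more if pressed down. Origin: centre of its underside. Its own x runs along its length and points left; its -y side faces the rail. Push it at the middle of its sides, fingertips close above the board. Its pose (and that of its two points) is not reported while the fingers touch it
- lead_edge (a point): middle of the phone's left end, at the underside: 73.5 mm along the phone's own x from its origin; it must meet the line
- back_edge (a point): middle of the phone's far long side, at the underside: 35.5 mm along the phone's own -y from its origin; it must meet the front face of the rail's bar
- sticky_pad: yellow pad of sticky notes, 76 x 76 x 14 mm, to be left alone; origin at the centre of its underside
- tape_roll: roll of paper tape, 61 mm across, 19 mm high, to be left alone; origin at the centre of its underside
- spectacles: red spectacles, 141 x 142 x 42 mm, to be left alone; origin at the centre of their underside
There are look-alikes about, which are no part of the job. Several things have the shape of the phone; the one meant has the colours described above.

How it is judged:
On the way, in this order (a step that is already met when the one before it is completed fails the run):
1. the phone's long side is pressed home on the rail (5 N or more), before the phone is at the line (contact force between phone and rail above 5 N and angle between the x axis of phone and the y axis of board, either way round below 0.025 rad and y of lead_edge in the frame of line below -0.008 m), for 0.2 s.
2. the phone's left end has been pushed to the line along the rail (y of lead_edge in the frame of line above -0.0025 m and y of bar_c0 in the frame of phone above -0.0485 m), for 0.2 s.
At the end, for the whole second after the job is handed in: the phone rests flat and untouched on the board, its left end within 2.5 mm of the middle of the scribed line, its long side within 2.5 mm of the face of the rail's bar and square to it within 0.025 rad (y of lead_edge in the frame of line between -0.0025 and 0.0025 m and y of bar_c0 in the frame of phone above -0.046 m and angle between the x axis of phone and the y axis of board, either way round below 0.025 rad and angle between phone's own z axis and vertical below 0.03 rad and linear speed of phone below 0.005 m/s).
It fails at once if the phone is pressed on the rail with more than 16 N (contact force between phone and rail above 16 N).
It fails at once if the phone's left end runs more than 4 mm past the line (y of lead_edge in the frame of line above 0.004 m).
It fails at once if a bystander is moved by more than 20 mm (distance of any of sticky_pad, tape_roll, spectacles from where it was at the start of the episode above 0.02 m).
It also fails if it takes over 54 s, if anything falls off the work surface, if the arm or the gripper's body presses on something with over 40 N, if the wrist force passes 120 N, or if a joint passes its speed limit or range.

## Robot

A 6-joint arm with a two-finger parallel gripper is mounted at the origin on a cart in front of the work surface, level with it; the furniture and walls round the work are solid. World frame = base frame: x ahead of the robot, y to its left, z up, the work surface at z = 0. Lengths are in m, angles in rad, forces in N, time in s.
With the tool pointing down it reaches from about 0.35 to 0.775 m from the base axis. Payload 7.3 kg.
Tool frame: the origin (TCP) lies at the very end of the fingers, on their centre line; the grasp point (between the pads) lies 19 mm behind it; z points along the fingers, y is the line along which they close (so a half turn about z gives the same grasp; the last joint's range is limited). The gripper opens to 92 mm and grips with 3 to 60 N. Pads are 19 mm wide; open, the fingers measure 130 mm over their backs; the gripper's body (75 mm by 190 mm) begins 47 mm behind the grasp point.
Start: joints at [-1.392, 0.342, 1.524, -0, 1.275, -0.146], TCP at [0.168, -0.498, 0.227] pointing down, gripper open.
Joint ranges: [-2.53, 2.53], [-0.77, 2.02], [0.04, 2.7], [-1, 4.14], [0.28, 2.66], [-3.11, 3.11]. Speed limits (rad/s): [2.57, 2.57, 3.14, 3.14, 3.14, 3.14].

## Interface

Orientations are given as [roll, pitch, yaw] about the fixed x, y, z axes, in that order (R = Rz(yaw) Ry(pitch) Rx(roll)).
In Python, from cell import * gives the robot as it stands.
- The arm moves only by the tool step_arm, never from a script. Its argument "commands" is a list of rows, each a list of 7 numbers: the opening, from 0 (shut) to 1 (fully open), then the shift along the world's x, y, z in cm, then the turn, a rotation vector about the world's x, y, z in rad. A call has 1 to 5 rows; each row is the pose to reach, as a shift and turn from the pose commanded when the call began; what a row does not reach only later rows make up. A row lasts 1/12 s, in which the tool goes at most 41.7 mm and 7.16 degrees, less where a joint would pass 70% of its speed; a pose out of reach is approached as far as the arm can. A call with a gripper value outside its range is refused whole. The fingers move at their own pace and stop on an object; "grip_force" is the grip in N (left out, the last holds). Time passes only in rows, so rows that repeat a pose let the fingers close. It gives the time, the measured TCP pose, the force, the opening and the grip force at its end, in the units of the state.
- observe(): the state, without advancing time (a new reading comes with each control period).
- read_camera(name): name is "side" or "top"; returns the picture (420x560x3 uint8, red, green, blue); there is no depth.
- camera_model(name): a dict with "vfov" (degrees; the focal length in pixels is half the picture's height over the tangent of half this angle, whatever the lens; pixels are square), "cx", "cy" (the principal point, pixels), "world_to_cam" (4x4, takes a point from world to camera coordinates). Camera axes: x right, y up, looking along -z (the intrinsics and any distortion apply to the point x, -y, -z); pixel columns grow to the right and rows downward; lengths in m; the calibration is good to about 2 mm. A picture is of the moment at which its call begins. camera_model takes no time and is no camera call.
- hand_in(): hands the job in; it is judged then, once.
The state is a dict: "time": time; "qpos": joint angles; "qvel": joint speeds; "joint_efforts": joint torques, N m; "tool_pos": TCP position; "tool_rot": TCP orientation; "contact_force": force on the tool from outside, world axes, zero at the start; "torque": the same for the moment, N m; "opening": finger opening in m; "grip_force": force on a finger pad.
Only numpy, scipy, OpenCV 4.12 (cv2) and the standard library are available. Lean on these libraries where they do the work, as an engineer would, in place of code of your own. Each camera call takes 0.05 s, during which the arm holds its last target. There are 200 camera calls.

## Working session

There is one attempt and no reset: what is moved stays moved. The work goes in short steps, Python scripts to look and compute and a tool call to move; the robot and the scene stay as the last step left them, time stands still between calls to the robot, and variables do not carry over. Pictures are saved under pics/ and viewed, at most 12 in all, crops included, and the job is handed in when it is done.

Besides the shell and the picture viewer there is one more tool, called after "Call:" in YAML: its name, and indented under it one key for each argument. step_arm: Moves the arm, as the interface text tells. Its arguments: {"type":"object","properties":{"commands":{"type":"array"},"grip_force":{"type":"number"}},"required":["commands"]}

```bash
ls; mkdir -p pics
python3 - <<'E'
from cell import *
import cv2
for n in("top","side"):
    cv2.imwrite(f"pics/{n}0.png",read_camera(n)[:,:,::-1]); print(n,camera_model(n))
print(observe())
E
```

```text
pics
top {'vfov': 53.62619865904976, 'cx': 272.7044081573779, 'cy': 207.24732249596846, 'world_to_cam': array([[-2.38309938e-03, -9.99996692e-01,  9.67536544e-04,
        -7.34746967e-02],
       [ 9.96435610e-01, -2.29302451e-03,  8.43256609e-02,
        -5.73850469e-01],
       [-8.43231634e-02,  1.16504430e-03,  9.96437779e-01,
        -1.32295203e+00],
       [ 0.00000000e+00,  0.00000000e+00,  0.00000000e+00,
         1.00000000e+00]])}
side {'vfov': 47.043480544484105, 'cx': 279.4761380658477, 'cy': 212.4947462280896, 'world_to_cam': array([[-0.98953601,  0.14345101, -0.01550117,  0.55409887],
       [-0.10673268, -0.65545991,  0.74764995, -0.05546211],
       [ 0.09709074,  0.74148103,  0.66391209, -1.48625789],
       [ 0.        ,  0.        ,  0.        ,  1.        ]])}
{'time': 0.1, 'qpos': array([-1.39202231e+00,  3.42682414e-01,  1.52492066e+00, -2.79002891e-06,
        1.27543135e+00, -1.45990152e-01]), 'qvel': array([ 0.00160858, -0.00174475, -0.00197268,  0.00054883, -0.00087324,
        0.00065367]), 'joint_efforts': array([ 1.78802136e-03, -4.32004774e+01, -2.44693226e+01,  7.18797790e-02,
        5.26420504e-02, -5.01650902e-05]), 'tool_pos': array([ 0.16747793, -0.49717671,  0.22609952]), 'tool_rot': array([-3.14016584e+00, -2.07096845e-04,  3.24764835e-01]), 'contact_force': array([-0.35041035, -1.04433846, -0.19821765]), 'torque': array([-0.00281859, -0.04387069, -0.03017962]), 'grip_force': 0.0, 'opening': 0.09181534771427666}
```

View pics/top0.png

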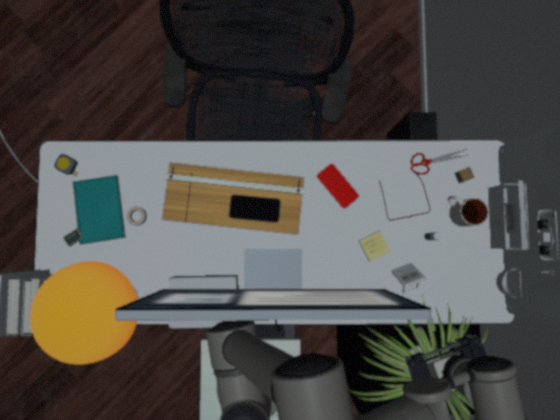

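View pics/side0.png

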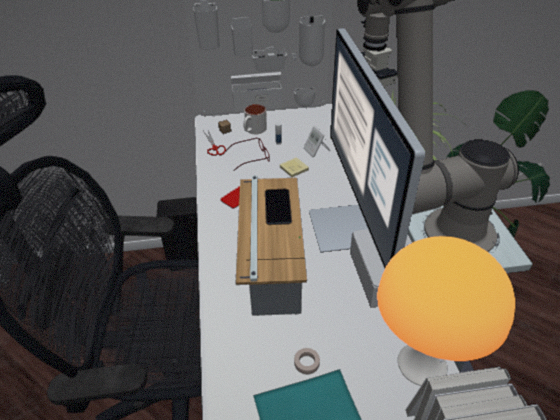

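The top view shows the black phone on the pale board at about (255,208). The look-alike is the red slab at (338,186) on the desk, and the teal book at (99,210) is far too big. Only the black one lies on the board, so it fits. The rail shows as a light strip at (235,181). I'll confirm all this in an enlarged crop.

Run:
```python
import cv2
a=cv2.imread("pics/top0.png")[150:245,155:315]
cv2.imwrite("pics/c1.png",cv2.resize(cv2.convertScaleAbs(a,alpha=1.5),None,fx=5,fy=5,interpolation=cv2.INTER_CUBIC))
a=cv2.imread("pics/side0.png")[170:320,225:315]
cv2.imwrite("pics/c2.png",cv2.resize(a,None,fx=4,fy=4,interpolation=cv2.INTER_CUBIC))
```

```text
(no output)
```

View pics/c1.png

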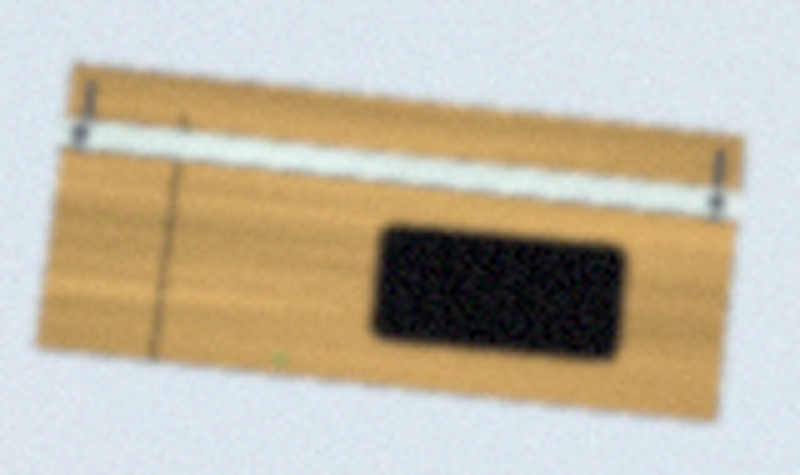

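View pics/c2.png

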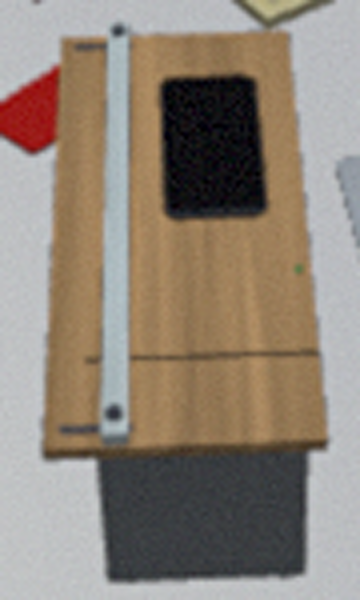

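```bash
cat > h.py <<'E'
import numpy as np
from cell import *
from scipy.optimize import least_squares
CM={n:camera_model(n) for n in("top","side")}
def proj(n,P):
    m=CM[n]; P=np.atleast_2d(P); q=P@m["world_to_cam"][:3,:3].T+m["world_to_cam"][:3,3]
    f=210/np.tan(np.radians(m["vfov"]/2))
    return np.c_[m["cx"]+f*q[:,0]/-q[:,2], m["cy"]+f*q[:,1]/q[:,2]]
def unproj(n,uv,z):
    return least_squares(lambda p:(proj(n,[*p,z])[0]-uv),[.6,-.0]).x
def R(a): return np.array([[np.cos(a),-np.sin(a)],[np.sin(a),np.cos(a)]])
def tf(p,loc,z):
    xy=np.asarray(loc)@R(p[2]).T+p[:2]; return np.c_[xy,np.full(len(xy),z)]
T=lambda a:(np.array(a)+.5)/5-.5+[155,150]
S=lambda a:(np.array(a)+.5)/4-.5+[225,170]
E
python3 - <<'E'
from h import *
C=[[.095,.2],[.095,-.2],[-.075,-.2],[-.075,.2]]
bt=T([[75,63],[745,135],[717,420],[37,348]]); bs=S([[45,448],[63,37],[290,33],[327,440]])
for use in("t","s","ts"):
    def f(p):
        r=[]
        if "t" in use: r.append(proj("top",tf(p,C,.16))-bt)
        if "s" in use: r.append(proj("side",tf(p,C,.16))-bs)
        return np.concatenate(r).ravel()
    s=least_squares(f,[.6,0,0]);print(use,s.x,s.fun.round(1))
b=s.x
loc=lambda w:(np.array(w)-b[:2])@R(b[2])
for n,u in(("top",T([[180,122],[153,358]])),("side",S([[90,360],[318,352]]))): print("line",n,[loc(unproj(n,x,.16)).round(4) for x in u])
print("rail top cam front lower",[loc(unproj("top",x,.172)).round(4) for x in T([[60,152],[735,220]])],"back",[loc(unproj("top",x,.172)).round(4) for x in T([[65,118],[740,190]])])
print("rail side: topface front",[loc(unproj("side",x,.172)).round(4) for x in S([[130,30],[128,430]])])
P=[unproj("top",x,.168) for x in T([[381,223],[628,244],[618,360],[372,338]])]
print("phone top",[loc(p).round(4) for p in P],np.mean(P,0))
P=[unproj("side",x,.168) for x in S([[162,213],[162,76],[254,75],[268,211]])]
print("phone side",[loc(p).round(4) for p in P],np.mean(P,0))
E
```

```text
t [ 0.58046496  0.04163153 -0.10908955] [-0.6 -0.3  0.7 -0.3  0.4  0.4 -0.5  0.1]
s [ 0.58020715  0.04718225 -0.11407609] [-0.8  0.5 -0.1 -0.3  0.2 -1.   0.7  0.2]
ts [ 0.5802969   0.04379299 -0.11156465] [-1.3 -0.4  0.  -0.1 -0.4  0.6 -1.3  0.  -0.7 -0.5 -0.4 -0.9 -0.2 -1.7
  0.6 -1. ]
line top [array([0.0662, 0.1304]), array([-0.073 ,  0.1286])]
line side [array([0.0679, 0.1322]), array([-0.0731,  0.132 ])]
rail top cam front lower [array([0.0395, 0.1948]), array([ 0.0427, -0.1986])] back [array([0.0596, 0.1945]), array([ 0.0604, -0.1997])]
rail side: topface front [array([ 0.0434, -0.1857]), array([0.0437, 0.2002])]
phone top [array([0.019 , 0.0053]), array([ 0.0225, -0.1386]), array([-0.0451, -0.1401]), array([-0.0479,  0.0026])] [ 0.5599655  -0.02207158]
phone side [array([0.0219, 0.0095]), array([ 0.0204, -0.1354]), array([-0.0456, -0.1331]), array([-0.0483,  0.011 ])] [ 0.56057048 -0.01638982]
```

Call:
step_arm:
  commands:
    - [0.3,0,0,4,0,0,0]
    - [0.3,0,0,8,0,0,0]
    - [0.3,0,0,12,0,0,0]
    - [0.3,0,0,16,0,0,0]
    - [0.3,0,0,20,0,0,0]

```text
time: 0.52
tool_pos: [0.1675, -0.497, 0.4285]
tool_rot: [-3.141, -0.0, 0.325]
contact_force: [0.5, -1.3, -0.5]
opening: 0.063
grip_force: 0.0
```

```bash
python3 -c "
from cell import *
o=observe();print(o['time'],o['qpos'],o['tool_pos'],o['tool_rot'],o['contact_force'])"
```

```text
0.5167 [-1.39195304e+00  2.76667673e-01  1.07607316e+00 -1.85032582e-05
  1.78924138e+00 -1.45988153e-01] [ 0.16746868 -0.49695095  0.42848934] [-3.14120461e+00 -3.87962475e-05  3.24827430e-01] [ 0.5009787  -1.31492367 -0.50803922]
```

Call:
step_arm:
  commands:
    - [0.3,0,0,3,0,0,0]
    - [0.3,0,0,6,0,0,0]
    - [0.3,0,0,9,0,0,0]
    - [0.3,0,0,12,0,0,0]
    - [0.3,0,0,14,0,0,0]

```text
time: 0.93
tool_pos: [0.1675, -0.497, 0.5693]
tool_rot: [3.139, 0.0, 0.325]
contact_force: [-0.2, -0.7, -0.5]
opening: 0.0302
grip_force: 0.0
```

Run:
```python
from cell import *
import numpy as np
from scipy.optimize import least_squares
o=observe();print(o['time'],o['qpos'],o['tool_pos'],o['tool_rot'],o['contact_force'])
```

```text
0.9333 [-1.39198371e+00  3.82379472e-01  5.32098184e-01  2.55083670e-05
  2.22439569e+00 -1.46017833e-01] [ 0.16747207 -0.49699069  0.56925639] [3.13889935e+00 3.75662907e-04 3.24845482e-01] [-0.17281909 -0.74970084 -0.50845585]
```

```bash
cat >> h.py <<'E'
L1,a_,b_,h_,lat=.51,.379,.048,-.0975,.0765
def pts(q,Lt=.3,l=lat):
    s=q[1]+q[2]; c0=np.array([np.cos(q[0]),np.sin(q[0])]); n=np.array([-c0[1],c0[0]])
    Hs=h_+Lt; rz=[(0,Hs),(L1*np.sin(q[1]),Hs+L1*np.cos(q[1]))]
    w=(rz[1][0]+a_*np.sin(s)+b_*np.cos(s),rz[1][1]+a_*np.cos(s)-b_*np.sin(s))
    rz+=[w,(w[0],w[1]-Lt)]
    return np.array([[*(r*c0+l*n),z] for r,z in rz])
E
python3 - <<'E'
from h import *
import cv2
q=observe()['qpos']
im=read_camera("side")[:,:,::-1].copy()
for Lt,c in((.25,(0,0,255)),(.35,(0,255,0))):
    P=proj("side",pts(q,Lt)).round().astype(int); print(P.tolist(),pts(q,Lt).round(3).tolist())
    for i in range(3): cv2.line(im,tuple(map(int,P[i])),tuple(map(int,P[i+1])),c,1)
im=cv2.copyMakeBorder(im,0,0,0,0,0)
cv2.imwrite("pics/s1.png",cv2.resize(im,None,fx=1.4,fy=1.4))
E
```

```text
[[449, 198], [446, 4], [393, -110], [381, -11]] [[0.075, 0.014, 0.152], [0.109, -0.174, 0.626], [0.168, -0.498, 0.819], [0.168, -0.498, 0.569]]
[[457, 169], [456, -41], [398, -157], [381, -11]] [[0.075, 0.014, 0.252], [0.109, -0.174, 0.726], [0.168, -0.498, 0.919], [0.168, -0.498, 0.569]]
```

View pics/s1.png

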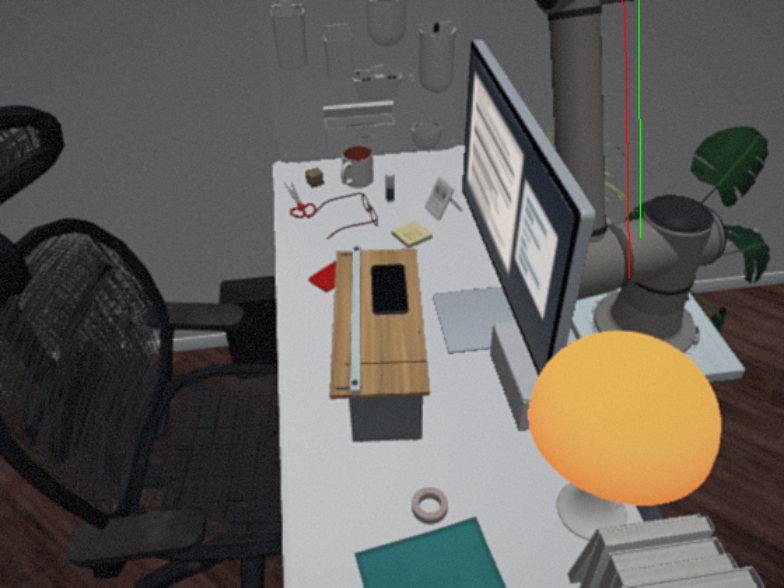

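Run:
```python
from h import *
for z in(.15,.18,.2,.22,.25): print(z,proj("side",[0,0,z]).round(),)
q=observe()['qpos']
for l in(.14,.18,.22):
  for Lt in(.25,.28,.31,.35): print(l,Lt,proj("side",pts(q,Lt,l)[:2]).round().tolist())
```

```text
0.15 [[471. 193.]]
0.18 [[474. 185.]]
0.2 [[476. 179.]]
0.22 [[478. 173.]]
0.25 [[481. 164.]]
0.14 0.25 [[429.0, 203.0], [424.0, 7.0]]
0.14 0.28 [[431.0, 194.0], [426.0, -6.0]]
0.14 0.31 [[433.0, 186.0], [428.0, -19.0]]
0.14 0.35 [[436.0, 174.0], [432.0, -38.0]]
0.18 0.25 [[416.0, 206.0], [409.0, 9.0]]
0.18 0.28 [[418.0, 198.0], [411.0, -4.0]]
0.18 0.31 [[420.0, 189.0], [413.0, -17.0]]
0.18 0.35 [[423.0, 177.0], [416.0, -36.0]]
0.22 0.25 [[403.0, 209.0], [394.0, 11.0]]
0.22 0.28 [[405.0, 201.0], [396.0, -2.0]]
0.22 0.31 [[407.0, 192.0], [398.0, -15.0]]
0.22 0.35 [[409.0, 180.0], [401.0, -34.0]]
```

The picture shows the forearm and upper arm clear of the screen. The phone is still at about (278,205) in original pixels. Next I swing over the screen at z = 0.57 m.

Call:
step_arm:
  commands:
    - [0.3,2.1,3.0,0.6,0,0,-0.03]
    - [0.3,4.2,6.0,1.2,0,0,-0.06]
    - [0.3,6.3,9.0,1.8,0,0,-0.09]
    - [0.3,8.4,12.0,2,0,0,-0.12]
    - [0.3,10.5,15.0,2,0,0,-0.15]

```text
time: 1.4
tool_pos: [0.2732, -0.3462, 0.5869]
tool_rot: [3.141, -0.0, 0.173]
contact_force: [0.1, -0.3, 0.0]
opening: 0.0278
grip_force: 0.0
```

Call:
step_arm:
  commands:
    - [0.3,2.1,3.0,0,0,0,-0.03]
    - [0.3,4.2,6.0,0,0,0,-0.06]
    - [0.3,6.3,9.0,0,0,0,-0.09]
    - [0.3,8.4,12.0,0,0,0,-0.12]
    - [0.3,10.5,15.0,0,0,0,-0.15]

```text
time: 1.82
tool_pos: [0.3781, -0.1959, 0.5865]
tool_rot: [-3.141, 0.0, 0.023]
contact_force: [0.2, 0.1, -0.6]
opening: 0.0272
grip_force: 0.0
```

Call:
step_arm:
  commands:
    - [0.3,2.1,3.0,0,0,0,-0.03]
    - [0.3,4.2,6.0,0,0,0,-0.06]
    - [0.3,6.3,9.0,0,0,0,-0.09]
    - [0.3,8.4,12.0,0,0,0,-0.12]
    - [0.3,10.5,15.0,0,0,0,-0.136]

```text
time: 2.23
tool_pos: [0.4832, -0.0457, 0.5865]
tool_rot: [3.142, 0.001, -0.113]
contact_force: [1.8, -0.4, 0.5]
opening: 0.0274
grip_force: 0.0
```

Call:
step_arm:
  commands:
    - [0.3,1.2,1.7,0,0,0,0]
    - [0.3,2.3,3.3,0,0,0,0]
    - [0.3,2.3,3.3,-4,0,0,0]
    - [0.3,2.3,3.3,-8,0,0,0]
    - [0.3,2.3,3.3,-12,0,0,0]

```text
time: 2.65
tool_pos: [0.5059, -0.014, 0.4658]
tool_rot: [3.141, -0.001, -0.11]
contact_force: [0.7, 0.1, 0.3]
opening: 0.0276
grip_force: 0.0
```

Run:
```python
from h import *
o=observe();print(o['time'],o['qpos'],o['tool_pos'],o['tool_rot'],o['contact_force'],o['opening'])
print(pts(o['qpos'],.28,.0765).round(3).tolist())
```

```text
2.65 [-1.79181508e-01  2.47417869e-01  1.01678375e+00 -1.08373225e-04
  1.87613982e+00  1.50159975e+00] [ 0.50590005 -0.01402101  0.46584146] [ 3.14140307e+00 -1.24107810e-03 -1.10017462e-01] [0.69481562 0.11827269 0.33741809] 0.02756948601455101
[[0.014, 0.075, 0.183], [0.137, 0.053, 0.677], [0.506, -0.014, 0.746], [0.506, -0.014, 0.466]]
```

Fine. I'll descend to z ≈ 0.30, look, and check the forearm's clearance over the screen.

Call:
step_arm:
  commands:
    - [0.3,0,0,-4,0,0,0]
    - [0.3,0,0,-8,0,0,0]
    - [0.3,0,0,-12,0,0,0]
    - [0.3,0,0,-16,0,0,0]
    - [0.3,0,0,-19.6,0,0,0]

```text
time: 3.07
tool_pos: [0.5044, -0.0143, 0.2691]
tool_rot: [-3.142, 0.002, -0.111]
contact_force: [-0.3, 0.0, -0.2]
opening: 0.0278
grip_force: 0.0
```

Run:
```python
from h import *
import cv2
o=observe();print(o['time'],o['qpos'],o['tool_pos'],o['tool_rot'],o['contact_force'])
print(pts(o['qpos'],.28,.0765).round(3).tolist())
cv2.imwrite("pics/s2.png",cv2.resize(read_camera("side")[:,:,::-1],None,fx=1.4,fy=1.4))
```

```text
3.0667 [-1.80313791e-01  2.74572917e-01  1.50155163e+00 -8.54232730e-05
  1.36728736e+00  1.50164207e+00] [ 0.50442527 -0.01432156  0.26913853] [-3.14155037e+00  1.82067750e-03 -1.11142160e-01] [-0.29052764  0.03373385 -0.23907532]
[[0.014, 0.075, 0.183], [0.15, 0.05, 0.673], [0.505, -0.014, 0.549], [0.505, -0.014, 0.269]]
```

View pics/s2.png

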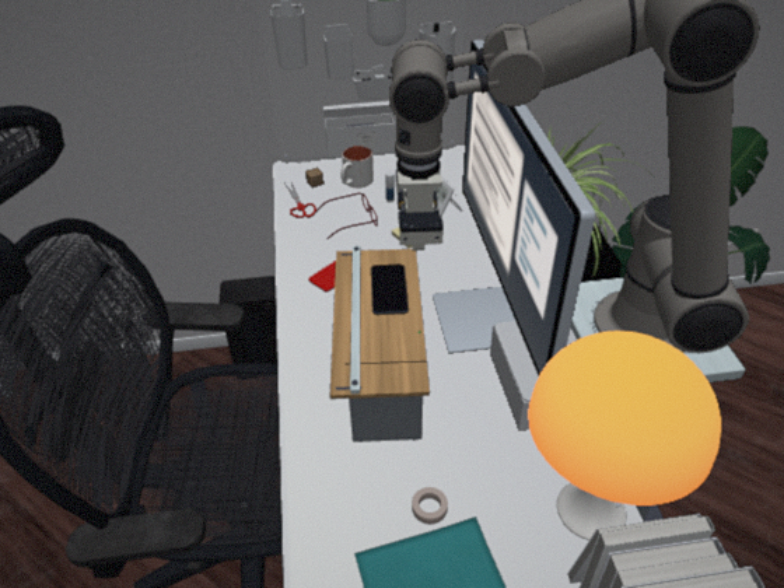

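The gripper now hovers beside the phone at about (300,165). The forearm joint at (368,54) is the lowest part near the screen, so I'll check its clearance.

Run:
```python
from h import *
q=observe()['qpos']
print("screen top y=0 x.31/.33",(proj("side",[[.31,0,.5],[.335,0,.5],[.31,.26,.5],[.31,-.4,.5]])*1.4).round().tolist())
for Lt in(.25,.28,.31,.34):
  print(Lt,(proj("side",pts(q,Lt,.0765))*1.4).round().tolist(),"l.17",(proj("side",pts(q,Lt,.17))*1.4).round().tolist())
```

```text
screen top y=0 x.31/.33 [[535.0, 126.0], [521.0, 127.0], [592.0, 214.0], [478.0, 37.0]]
0.25 [[671.0, 294.0], [660.0, 46.0], [418.0, 125.0], [416.0, 247.0]] l.17 [[684.0, 327.0], [677.0, 71.0], [417.0, 154.0], [416.0, 279.0]]
0.28 [[675.0, 282.0], [665.0, 25.0], [418.0, 108.0], [416.0, 247.0]] l.17 [[689.0, 315.0], [683.0, 50.0], [418.0, 136.0], [416.0, 279.0]]
0.31 [[679.0, 270.0], [670.0, 4.0], [418.0, 90.0], [416.0, 247.0]] l.17 [[693.0, 303.0], [689.0, 28.0], [418.0, 118.0], [416.0, 279.0]]
0.34 [[683.0, 258.0], [675.0, -18.0], [418.0, 72.0], [416.0, 247.0]] l.17 [[698.0, 290.0], [695.0, 4.0], [418.0, 99.0], [416.0, 279.0]]
```

Call:
step_arm:
  commands:
    - [0.3,0,0,-3,0,0,0]
    - [0.3,0,0,-6,0,0,0]
    - [0.3,0,0,-8.5,0,0,0]
    - [0.3,0,0,-10.0,0,0,0]
    - [0.3,0,0,-10.4,0,0,0]

```text
time: 3.53
tool_pos: [0.5044, -0.0144, 0.166]
tool_rot: [-3.141, 0.005, -0.111]
contact_force: [-0.2, -0.1, 0.1]
opening: 0.0275
grip_force: 0.0
```

Call:
step_arm:
  commands:
    - [0.3,0,0,0,0,0,0]
    - [0.3,0,0,0,0,0,0]

```text
time: 3.7
tool_pos: [0.5064, -0.0147, 0.1691]
tool_rot: [3.141, -0.002, -0.111]
contact_force: [0.7, 0.3, -0.3]
opening: 0.0276
grip_force: 0.0
```

Run:
```python
from h import *
import cv2
o=observe();print(o['time'],o['tool_pos'],o['tool_rot'],o['contact_force'])
a=read_camera("side")[0:260,220:480,::-1]
cv2.imwrite("pics/s3.png",cv2.resize(a,None,fx=2.3,fy=2.3))
```

```text
3.7 [ 0.50641514 -0.01470371  0.16911823] [ 3.14140242e+00 -1.65164238e-03 -1.11185423e-01] [ 0.65398705  0.25793116 -0.3250421 ]
```

View pics/s3.png

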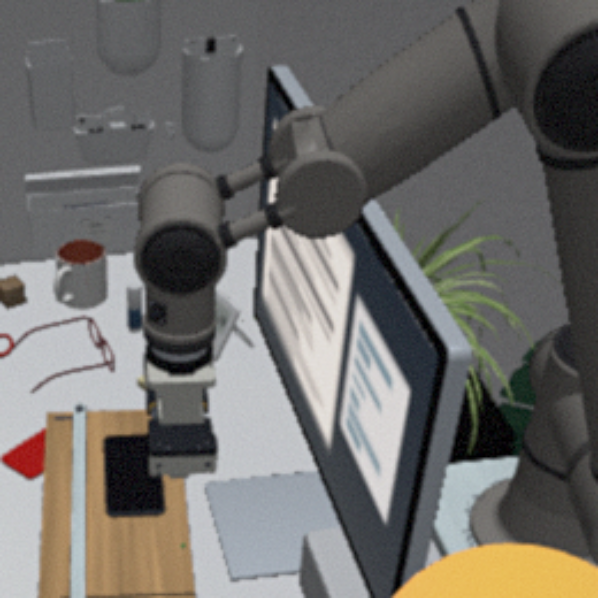

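The forearm is clear of the screen, and the gripper stands just behind the phone's near side. I lower a little and start the push, watching the force.

Call:
step_arm:
  commands:
    - [0.3,0,0,-0.3,0,0,0]
    - [0.3,0,0,-0.5,0,0,0]
    - [0.3,0.2,-0.02,-0.5,0,0,0]
    - [0.3,0.4,-0.04,-0.5,0,0,0]
    - [0.3,0.6,-0.07,-0.5,0,0,0]

```text
time: 4.17
tool_pos: [0.5119, -0.0153, 0.1631]
tool_rot: [3.141, -0.0, -0.111]
contact_force: [0.2, 0.4, 0.5]
opening: 0.0279
grip_force: 0.0
```

Call:
step_arm:
  commands:
    - [0.3,0.2,-0.02,0,0,0,0]
    - [0.3,0.4,-0.04,0,0,0,0]
    - [0.3,0.6,-0.07,0,0,0,0]
    - [0.3,0.8,-0.09,0,0,0,0]
    - [0.3,1.0,-0.11,0,0,0,0]

```text
time: 4.58
tool_pos: [0.5217, -0.0164, 0.1628]
tool_rot: [3.142, 0.0, -0.111]
contact_force: [-0.7, 0.7, 0.1]
opening: 0.0275
grip_force: 0.3
```

Call:
step_arm:
  commands:
    - [0.3,0.15,-0.017,0,0,0,0]
    - [0.3,0.3,-0.033,0,0,0,0]
    - [0.3,0.45,-0.05,0,0,0,0]
    - [0.3,0.6,-0.067,0,0,0,0]
    - [0.3,0.6,-0.067,0,0,0,0]

```text
time: 5.0
tool_pos: [0.5279, -0.0171, 0.1628]
tool_rot: [3.142, -0.0, -0.111]
contact_force: [-0.4, 0.1, -1.1]
opening: 0.0274
grip_force: 0.0
```

Run:
```python
from h import *
import cv2
o=observe();print(o['time'],o['tool_pos'],o['contact_force'],o['torque'])
a=read_camera("side")[150:300,220:330,::-1]
b=read_camera("top")[150:245,155:315,::-1]
a=cv2.resize(a,None,fx=3,fy=3); b=cv2.resize(b,None,fx=2.9,fy=2.9)
c=np.zeros((450,800,3),np.uint8);c[:,:330]=a;c[:b.shape[0],335:335+b.shape[1]]=b[:,:465];cv2.imwrite("pics/s4.png",c)
```

```text
5.0 [ 0.52789406 -0.01706693  0.16281535] [-0.44943965  0.05908738 -1.065417  ] [ 0.05802312  0.08331497 -0.04210217]
```

View pics/s4.png

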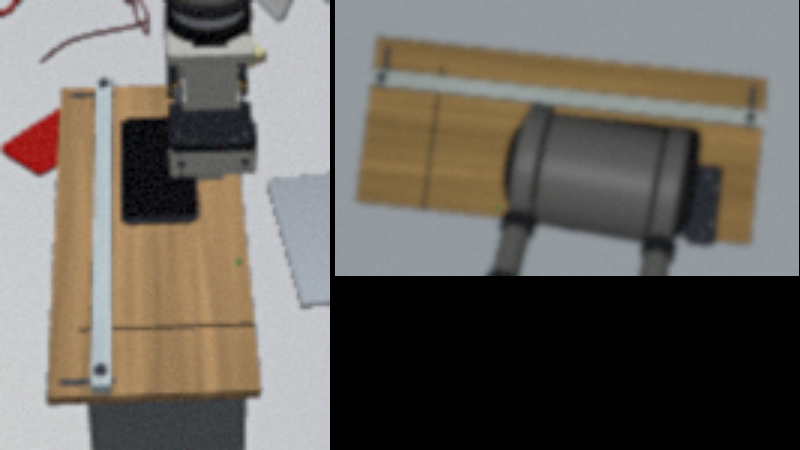

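The phone has moved about halfway. In the left crop its far side is at x=123 and the rail face at x=111, so about 10 mm remains.

Call:
step_arm:
  commands:
    - [0.3,0.12,-0.013,0,0,0,0]
    - [0.3,0.24,-0.027,0,0,0,0]
    - [0.3,0.36,-0.04,0,0,0,0]
    - [0.3,0.48,-0.053,0,0,0,0]
    - [0.3,0.6,-0.067,0,0,0,0]

```text
time: 5.52
tool_pos: [0.5337, -0.0177, 0.1628]
tool_rot: [3.141, 0.0, -0.111]
contact_force: [-0.8, 0.2, 0.2]
opening: 0.0276
grip_force: 0.2
```

Call:
step_arm:
  commands:
    - [0.3,0.03,-0.003,0,0,0,0]
    - [0.3,0.06,-0.006,0,0,0,0]
    - [0.3,0.09,-0.01,0,0,0,0]
    - [0.3,0.12,-0.013,0,0,0,0]

```text
time: 5.85
tool_pos: [0.5348, -0.0178, 0.1628]
tool_rot: [3.142, 0.0, -0.111]
contact_force: [-0.2, -0.8, -0.6]
opening: 0.0277
grip_force: 0.2
```

Call:
step_arm:
  commands:
    - [0.3,0.03,-0.003,0,0,0,0]
    - [0.3,0.06,-0.006,0,0,0,0]
    - [0.3,0.09,-0.01,0,0,0,0]

```text
time: 6.1
tool_pos: [0.5354, -0.0179, 0.1628]
tool_rot: [3.142, 0.001, -0.111]
contact_force: [-2.1, 0.7, 1.2]
opening: 0.0276
grip_force: 1.3
```

Call:
step_arm:
  commands:
    - [0.3,0.02,-0.002,0,0,0,0]
    - [0.3,0.02,-0.002,0,0,0,0]

```text
time: 6.27
tool_pos: [0.5354, -0.0179, 0.1628]
tool_rot: [3.142, 0.001, -0.111]
contact_force: [-3.6, 0.2, 1.1]
opening: 0.0276
grip_force: 1.7
```

Call:
step_arm:
  commands:
    - [0.3,0.02,-0.002,0,0,0,0]
    - [0.3,0.02,-0.002,0,0,0,0]

```text
time: 6.43
tool_pos: [0.5354, -0.0179, 0.1628]
tool_rot: [3.142, 0.002, -0.111]
contact_force: [-4.8, 0.2, 1.6]
opening: 0.0277
grip_force: 2.6
```

Call:
step_arm:
  commands:
    - [0.3,0.02,-0.002,0,0,0,0]
    - [0.3,0.04,-0.004,0,0,0,0]
    - [0.3,0.04,-0.004,0,0,0,0]

```text
time: 6.68
tool_pos: [0.5354, -0.0179, 0.1628]
tool_rot: [3.141, 0.002, -0.111]
contact_force: [-6.8, 0.7, 3.7]
opening: 0.028
grip_force: 3.3
```

Call:
step_arm:
  commands:
    - [0.3,0.015,-0.002,0,0,0,0]
    - [0.3,0.03,-0.003,0,0,0,0]
    - [0.3,0.03,-0.003,0,0,0,0]
    - [0.3,0.03,-0.003,0,0,0,0]

```text
time: 7.02
tool_pos: [0.5354, -0.0179, 0.1627]
tool_rot: [3.141, 0.003, -0.111]
contact_force: [-7.7, 0.9, 3.8]
opening: 0.0278
grip_force: 3.8
```

Call:
step_arm:
  commands:
    - [0.3,0.02,-0.002,0,0,0,0]
    - [0.3,0.04,-0.004,0,0,0,0]
    - [0.3,0.04,-0.004,0,0,0,0]
    - [0.3,0.04,-0.004,0,0,0,0]
    - [0.3,0.04,-0.004,0,0,0,0]

```text
time: 7.43
tool_pos: [0.5355, -0.0179, 0.1627]
tool_rot: [3.141, 0.004, -0.111]
contact_force: [-9.6, 0.4, 5.1]
opening: 0.028
grip_force: 4.5
```

Call:
step_arm:
  commands:
    - [0.3,0,0,0,0,0,0]
    - [0.3,0,0,0,0,0,0]
    - [0.3,0,0,0,0,0,0]

```text
time: 7.68
tool_pos: [0.5355, -0.0179, 0.1627]
tool_rot: [3.141, 0.004, -0.111]
contact_force: [-10.2, 0.6, 3.9]
opening: 0.028
grip_force: 4.5
```

10 N was held on the rail. Now I retract, lift, close the fingers and move to the phone's right end.

Call:
step_arm:
  commands:
    - [0.3,-0.3,0.03,0,0,0,0]
    - [0.3,-1.0,0.11,0,0,0,0]
    - [0,-1.5,0.17,1,0,0,0]
    - [0,-1.5,0.17,3,0,0,0]
    - [0,-1.5,0.17,5,0,0,0]

```text
time: 8.1
tool_pos: [0.5216, -0.0163, 0.2137]
tool_rot: [-3.142, 0.0, -0.111]
contact_force: [0.9, 0.5, 0.3]
opening: 0.0119
grip_force: 0.0
```

Call:
step_arm:
  commands:
    - [0,0.8,-2.8,0,0,0,0]
    - [0,1.8,-5.5,0,0,0,0]
    - [0,2.8,-8.2,0,0,0,0]
    - [0,4.6,-11.0,0,0,0,0]
    - [0,4.6,-11.0,0,0,0,0]

```text
time: 8.52
tool_pos: [0.5703, -0.1312, 0.2135]
tool_rot: [3.139, -0.004, -0.115]
contact_force: [-0.9, 0.7, -0.4]
opening: 0.0005
grip_force: 0.0
```

Run:
```python
from h import *
import cv2
o=observe();print(o['time'],o['tool_pos'],o['tool_rot'],o['contact_force'],o['opening'])
cv2.imwrite("pics/raw5.png",read_camera("side")[:,:,::-1])
a=cv2.imread("pics/raw5.png")[170:320,225:315]
cv2.imwrite("pics/s5.png",cv2.resize(a,None,fx=4,fy=4,interpolation=cv2.INTER_CUBIC))
```

```text
8.5167 [ 0.57033875 -0.13124381  0.21348126] [ 3.13907633 -0.00385884 -0.11486122] [-0.85054096  0.73909551 -0.42595032] 0.0005181142337112881
```

View pics/s5.png

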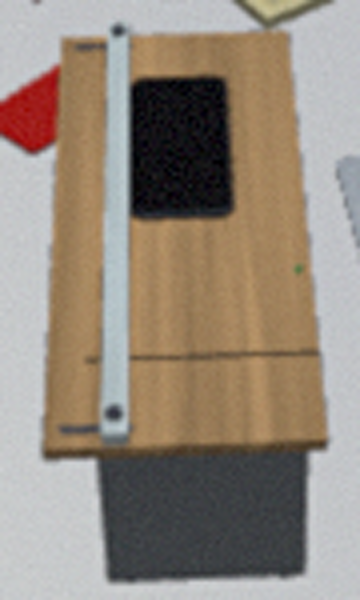

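The phone now sits flush with the rail. Its left end is at crop row about 216 and the line at row about 355.

Run:
```python
from h import *
b=np.array([.5803,.0438,-.1116]); loc=lambda w:((np.array(w)-b[:2])@R(b[2])).round(4)
print("tcp px",S(0),proj("side",[.570,-.131,.2135]))
print("tcp loc",loc([.5703,-.1312]))
im=__import__("cv2").imread("pics/raw5.png").astype(float).sum(2)
# subpixel edges along columns
for u in (262,266,270,274,278):
    c=im[:,u]
    print(u,"phone end rows",c[218:230].astype(int).tolist(),"line",c[253:265].astype(int).tolist())
```

```text
tcp px [224.625 169.625] [[268.32608886 167.53406122]]
tcp loc [ 0.0096 -0.175 ]
262 phone end rows [65, 69, 67, 64, 41, 138, 185, 324, 399, 399, 398, 394] line [392, 383, 379, 369, 393, 347, 248, 360, 394, 387, 383, 390]
266 phone end rows [56, 42, 46, 66, 95, 123, 208, 383, 424, 416, 428, 403] line [407, 398, 409, 408, 416, 378, 278, 377, 419, 407, 409, 408]
270 phone end rows [19, 50, 35, 62, 79, 117, 191, 361, 396, 370, 363, 371] line [377, 366, 375, 378, 386, 341, 279, 357, 378, 372, 367, 371]
274 phone end rows [64, 25, 63, 66, 124, 137, 230, 395, 404, 389, 403, 382] line [360, 365, 371, 374, 362, 294, 256, 345, 379, 366, 366, 361]
278 phone end rows [57, 58, 58, 44, 123, 112, 215, 354, 380, 382, 377, 377] line [371, 367, 377, 378, 353, 296, 295, 352, 382, 366, 374, 363]
```

Run:
```python
from h import *
b=np.array([.5803,.0438,-.1116]); loc=lambda w:((np.array(w)-b[:2])@R(b[2])).round(4)
for u,p,l in((266,224.3,259),(270,224.4,258.95),(274,224.2,258.7)):
    A,B=loc(unproj("side",[u,p],.16)),loc(unproj("side",[u,l],.16)); print(A,B,B-A)
```

```text
[0.0198 0.0065] [0.0213 0.1322] [0.0015 0.1257]
[0.0092 0.0074] [0.0114 0.1325] [0.0022 0.1251]
[-0.0015  0.0072] [0.0015 0.1322] [0.003 0.125]
```

Call:
step_arm:
  commands:
    - [0,-0.3,0.03,-2.0,0,0,0]
    - [0,-0.3,0.03,-4.0,0,0,0]
    - [0,-0.3,0.03,-5.0,0,0,0]
    - [0,-0.3,0.03,-5.0,0,0,0]
    - [0,-0.3,0.03,-5.0,0,0,0]

```text
time: 8.98
tool_pos: [0.5651, -0.1255, 0.1633]
tool_rot: [-3.142, -0.0, -0.111]
contact_force: [0.7, -0.4, 0.4]
opening: -0.0001
grip_force: 0.0
```

Call:
step_arm:
  commands:
    - [0,0.02,0.2,0,0,0,0]
    - [0,0.05,0.5,0,0,0,0]
    - [0,0.09,0.8,0,0,0,0]
    - [0,0.11,1.0,0,0,0,0]
    - [0,0.13,1.2,0,0,0,0]

```text
time: 9.4
tool_pos: [0.5666, -0.1137, 0.1631]
tool_rot: [3.141, -0.0, -0.111]
contact_force: [0.0, 0.1, 0.8]
opening: 0.0002
grip_force: 0.0
```

Call:
step_arm:
  commands:
    - [0,0.15,0.5,0,0,0,0]
    - [0,0.3,1.0,0,0,0,0]
    - [0,0.35,1.5,0,0,0,0]
    - [0,0.4,2.0,0,0,0,0]
    - [0,0.46,2.5,0,0,0,0]

```text
time: 9.82
tool_pos: [0.5712, -0.0885, 0.1629]
tool_rot: [3.141, -0.0, -0.111]
contact_force: [0.4, -0.1, 0.8]
opening: 0.0005
grip_force: 0.6
```

Call:
step_arm:
  commands:
    - [0,0.06,0.5,0,0,0,0]
    - [0,0.11,1.0,0,0,0,0]
    - [0,0.17,1.5,0,0,0,0]
    - [0,0.22,2.0,0,0,0,0]
    - [0,0.28,2.5,0,0,0,0]

```text
time: 10.23
tool_pos: [0.5739, -0.0636, 0.1629]
tool_rot: [3.141, -0.0, -0.111]
contact_force: [0.1, -1.8, 2.0]
opening: 0.0003
grip_force: 0.8
```

Call:
step_arm:
  commands:
    - [0,0.06,0.5,0,0,0,0]
    - [0,0.11,1.0,0,0,0,0]
    - [0,0.17,1.5,0,0,0,0]
    - [0,0.22,2.0,0,0,0,0]
    - [0,0.28,2.5,0,0,0,0]

```text
time: 10.65
tool_pos: [0.5767, -0.0386, 0.1629]
tool_rot: [3.141, -0.0, -0.111]
contact_force: [0.4, -1.0, 2.5]
opening: 0.0005
grip_force: 0.9
```

```bash
cat > look.py <<'E'
from h import *
import cv2,sys
b=np.array([.5803,.0438,-.1116]); loc=lambda w:((np.array(w)-b[:2])@R(b[2])).round(4)
k=sys.argv[1]
o=observe();print(o['time'],o['tool_pos'],loc(o['tool_pos'][:2]),o['contact_force'])
ims=[read_camera("side")[:,:,::-1].astype(float) for _ in range(3)]
m=np.mean(ims,0); cv2.imwrite(f"pics/raw{k}.png",m.astype(np.uint8))
a=m.astype(np.uint8)[170:320,225:315]
cv2.imwrite(f"pics/s{k}.png",cv2.resize(a,None,fx=4,fy=4,interpolation=cv2.INTER_CUBIC))
im=m.sum(2)
r=range(222,264)
print("rows from 222")
for u in (264,268,272,276): print(u,im[222:264,u].astype(int).tolist())
E
python3 look.py 6
```

```text
10.65 [ 0.57673928 -0.03860846  0.16287861] [ 0.0056 -0.0823] [ 0.4492414  -1.00847432  2.5019537 ]
rows from 222
264 [59, 40, 60, 55, 54, 52, 69, 40, 41, 50, 39, 57, 34, 46, 36, 38, 51, 40, 84, 148, 175, 339, 399, 409, 402, 396, 393, 398, 400, 391, 401, 388, 397, 398, 396, 392, 367, 262, 364, 399, 395, 395]
268 [40, 54, 46, 64, 42, 31, 32, 22, 57, 38, 34, 67, 34, 58, 45, 53, 55, 42, 96, 133, 177, 330, 395, 393, 397, 387, 394, 397, 384, 399, 386, 395, 390, 394, 400, 394, 366, 252, 366, 403, 396, 395]
272 [31, 58, 37, 43, 54, 40, 42, 54, 60, 59, 44, 55, 46, 64, 59, 48, 36, 54, 107, 121, 199, 338, 369, 364, 354, 355, 357, 342, 346, 348, 350, 350, 350, 338, 354, 339, 283, 252, 331, 355, 342, 346]
276 [59, 54, 53, 28, 34, 43, 42, 60, 47, 60, 60, 62, 67, 33, 49, 44, 48, 43, 86, 122, 198, 363, 391, 378, 376, 380, 376, 373, 370, 375, 368, 373, 377, 367, 382, 364, 285, 256, 353, 379, 368, 370]
```

View pics/s6.png

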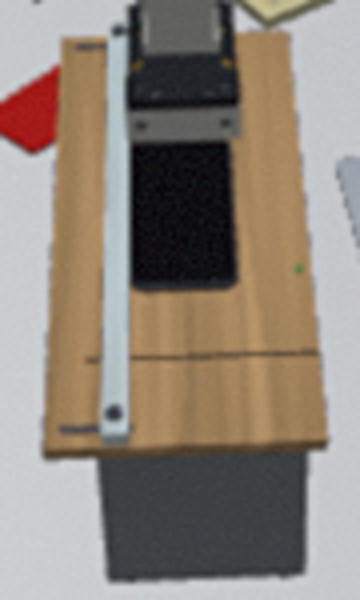

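The phone is still flush with the rail. Its end is at image row 242.5 and the line at row 259.

Run:
```python
from h import *
b=np.array([.5803,.0438,-.1116]); loc=lambda w:((np.array(w)-b[:2])@R(b[2])).round(4)
for u,p,l in((268,242.55,259),(276,242.4,258.7)):
    A,B=loc(unproj("side",[u,p],.16)),loc(unproj("side",[u,l],.16)); print(A,B,B-A)
```

```text
[0.0155 0.0753] [0.0163 0.1325] [0.0008 0.0572]
[-0.005   0.0757] [-0.0035  0.1324] [0.0015 0.0567]
```

Call:
step_arm:
  commands:
    - [0,0.06,0.5,0,0,0,0]
    - [0,0.11,1.0,0,0,0,0]
    - [0,0.17,1.5,0,0,0,0]
    - [0,0.22,2.0,0,0,0,0]
    - [0,0.28,2.5,0,0,0,0]

```text
time: 11.22
tool_pos: [0.5795, -0.0135, 0.1627]
tool_rot: [3.142, 0.0, -0.111]
contact_force: [0.1, -0.6, -0.1]
opening: -0.0002
grip_force: 0.2
```

Call:
step_arm:
  commands:
    - [0,0.06,0.5,0,0,0,0]
    - [0,0.11,1.0,0,0,0,0]
    - [0,0.17,1.5,0,0,0,0]
    - [0,0.22,1.9,0,0,0,0]
    - [0,0.22,2.0,0,0,0,0]

```text
time: 11.63
tool_pos: [0.5817, 0.0067, 0.1628]
tool_rot: [-3.142, -0.0, -0.111]
contact_force: [0.1, 0.1, 0.0]
opening: 0.0006
grip_force: 0.2
```

```bash
python3 look.py 7 | sed 's/rows/&/'
```

```text
11.6333 [0.58171429 0.00671565 0.16283272] [ 0.0055 -0.0367] [0.14678577 0.11885879 0.03511522]
rows from 222
264 [64, 39, 60, 40, 47, 55, 61, 66, 46, 49, 59, 24, 65, 49, 43, 29, 47, 38, 33, 54, 49, 56, 33, 32, 44, 55, 50, 50, 57, 57, 44, 100, 125, 186, 347, 408, 370, 269, 364, 403, 397, 400]
268 [40, 49, 44, 61, 42, 69, 26, 40, 34, 40, 70, 51, 51, 51, 64, 59, 50, 44, 42, 40, 65, 65, 44, 45, 49, 51, 48, 39, 45, 58, 36, 90, 118, 217, 379, 416, 369, 257, 368, 403, 394, 396]
272 [54, 59, 41, 38, 60, 49, 56, 51, 45, 53, 50, 58, 36, 69, 46, 57, 43, 65, 51, 57, 43, 40, 68, 34, 57, 40, 52, 52, 55, 48, 67, 114, 130, 206, 343, 349, 291, 244, 331, 357, 358, 355]
276 [56, 32, 53, 58, 46, 47, 50, 56, 54, 46, 58, 50, 48, 40, 34, 38, 52, 52, 47, 51, 51, 67, 51, 41, 52, 56, 37, 47, 45, 45, 72, 104, 123, 215, 369, 371, 299, 257, 361, 374, 376, 373]
```

Call:
step_arm:
  commands:
    - [0,0.03,0.25,0,0,0,0]
    - [0,0.06,0.5,0,0,0,0]
    - [0,0.08,0.7,0,0,0,0]
    - [0,0.09,0.85,0,0,0,0]
    - [0,0.09,0.85,0,0,0,0]

```text
time: 12.2
tool_pos: [0.5826, 0.0148, 0.1628]
tool_rot: [-3.142, -0.0, -0.111]
contact_force: [0.3, -1.0, -0.5]
opening: 0.0007
grip_force: 0.0
```

```bash
python3 look.py 8
```

```text
12.2 [0.58257564 0.01477222 0.1628284 ] [ 0.0055 -0.0286] [ 0.32518063 -0.99544788 -0.46449625]
rows from 222
264 [43, 58, 47, 28, 62, 43, 31, 46, 33, 49, 73, 27, 36, 50, 46, 62, 41, 28, 58, 50, 52, 38, 59, 29, 43, 66, 50, 36, 54, 57, 34, 57, 53, 83, 135, 158, 196, 242, 382, 401, 397, 397]
268 [36, 68, 62, 50, 50, 27, 68, 39, 28, 37, 32, 52, 63, 33, 37, 59, 65, 52, 64, 42, 32, 66, 64, 50, 54, 41, 57, 58, 62, 48, 60, 58, 44, 89, 158, 150, 192, 230, 374, 408, 403, 399]
272 [44, 59, 38, 56, 49, 51, 45, 45, 73, 42, 61, 44, 59, 47, 61, 27, 43, 46, 51, 51, 45, 49, 47, 49, 42, 68, 53, 40, 47, 42, 45, 54, 65, 84, 139, 150, 203, 246, 340, 360, 351, 349]
276 [38, 39, 42, 48, 63, 59, 52, 27, 41, 45, 42, 54, 41, 41, 34, 44, 69, 46, 55, 55, 47, 33, 47, 58, 46, 51, 45, 37, 67, 54, 40, 58, 52, 99, 135, 141, 213, 259, 361, 373, 378, 373]
```

Run:
```python
import cv2
a=cv2.imread("pics/raw8.png")[225:275,245:300]
cv2.imwrite("pics/s8c.png",cv2.resize(a,None,fx=10,fy=10,interpolation=cv2.INTER_CUBIC))
```

```text
(no output)
```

View pics/s8c.png

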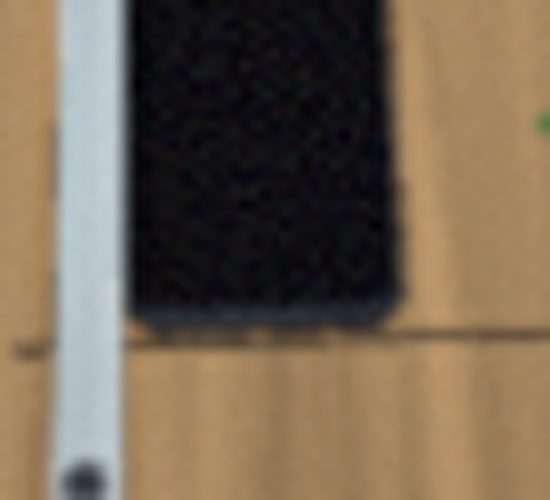

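The phone's end is just short of the line: its lower edge is at crop row about 325 and the line at row about 338. I estimate about 3.6 mm to go.

Call:
step_arm:
  commands:
    - [0,0.01,0.1,0,0,0,0]
    - [0,0.02,0.2,0,0,0,0]
    - [0,0.03,0.27,0,0,0,0]
    - [0,0.03,0.27,0,0,0,0]
    - [0,0.03,0.27,0,0,0,0]

```text
time: 12.77
tool_pos: [0.5829, 0.0172, 0.1629]
tool_rot: [-3.142, -0.0, -0.111]
contact_force: [0.6, -0.1, 0.2]
opening: 0.0003
grip_force: 0.1
```

```bash
python3 look.py 9
```

```text
12.7667 [0.582896   0.01717843 0.16285264] [ 0.0055 -0.0262] [ 0.6376673  -0.13638892  0.20343217]
rows from 222
264 [43, 53, 53, 68, 47, 38, 74, 49, 71, 58, 35, 37, 32, 56, 38, 32, 44, 33, 43, 70, 59, 60, 65, 43, 49, 40, 54, 57, 59, 35, 38, 48, 54, 35, 97, 147, 119, 219, 382, 413, 400, 400]
268 [33, 28, 48, 29, 63, 28, 62, 43, 52, 61, 61, 62, 48, 51, 45, 50, 38, 54, 49, 52, 54, 52, 61, 48, 64, 67, 56, 53, 44, 46, 37, 46, 47, 45, 95, 138, 100, 216, 386, 402, 399, 392]
272 [45, 35, 61, 58, 62, 62, 36, 46, 73, 53, 68, 55, 26, 47, 49, 36, 44, 63, 58, 43, 41, 40, 60, 53, 60, 57, 37, 54, 63, 45, 39, 60, 44, 64, 105, 127, 128, 230, 345, 364, 357, 349]
276 [47, 53, 44, 60, 56, 63, 45, 46, 43, 31, 67, 28, 55, 51, 58, 40, 55, 58, 43, 47, 60, 51, 43, 59, 53, 52, 61, 17, 73, 73, 56, 50, 30, 64, 128, 108, 122, 251, 366, 378, 374, 374]
```

Call:
step_arm:
  commands:
    - [0,0.006,0.06,0,0,0,0]
    - [0,0.013,0.12,0,0,0,0]
    - [0,0.013,0.13,0,0,0,0]
    - [0,0.013,0.13,0,0,0,0]
    - [0,0.013,0.13,0,0,0,0]

```text
time: 13.33
tool_pos: [0.583, 0.0184, 0.1628]
tool_rot: [3.141, -0.0, -0.111]
contact_force: [-0.3, -0.1, -1.1]
opening: 0.0006
grip_force: 0.1
```

Call:
step_arm:
  commands:
    - [0,-0.03,-0.3,0,0,0,0]
    - [0,-0.1,-1.0,0,0,0,0]
    - [0,-0.2,-2.0,2,0,0,0]
    - [0,-0.5,-5.0,5,0,0,0]
    - [0,-0.9,-9.0,5,0,0,0]

```text
time: 13.75
tool_pos: [0.5762, -0.0713, 0.218]
tool_rot: [3.141, -0.008, -0.107]
contact_force: [1.7, -1.2, 1.2]
opening: 0.0005
grip_force: 0.0
```

Call:
step_arm:
  commands:
    - [0,-0.4,-4.0,1,0,0,0]
    - [0,-0.8,-8.0,2,0,0,0]
    - [0,-1,-10,3,0,0,0]

```text
time: 14.0
tool_pos: [0.5629, -0.1764, 0.2432]
tool_rot: [3.14, 0.0, -0.114]
contact_force: [0.3, 0.5, -0.2]
opening: 0.0005
grip_force: 0.0
```

```bash
python3 look.py 10
python3 - <<'E'
from h import *
import cv2
m=np.mean([read_camera("top")[:,:,::-1].astype(float) for _ in range(4)],0).astype(np.uint8);cv2.imwrite("pics/t10.png",m)
m=cv2.convertScaleAbs(m,alpha=1.5)
A=cv2.resize(m[165:230,160:235],None,fx=6,fy=6,interpolation=cv2.INTER_CUBIC)
B=cv2.resize(cv2.imread("pics/raw10.png")[205:270,245:300],None,fx=6,fy=6,interpolation=cv2.INTER_CUBIC)
cv2.imwrite("pics/f10.png",np.hstack([A,B]))
E
```

```text
14.0 [ 0.5628957  -0.17635812  0.24324332] [ 0.0072 -0.2207] [ 0.32455308  0.53228805 -0.15763634]
rows from 222
264 [57, 30, 41, 39, 53, 14, 41, 42, 30, 34, 59, 57, 46, 44, 45, 32, 35, 61, 26, 40, 37, 48, 62, 45, 69, 24, 46, 52, 54, 51, 46, 34, 48, 31, 67, 118, 129, 217, 368, 398, 386, 386]
268 [64, 46, 63, 50, 56, 25, 51, 57, 51, 34, 51, 50, 44, 38, 41, 45, 41, 46, 50, 45, 43, 34, 52, 33, 54, 28, 31, 51, 42, 46, 52, 55, 48, 43, 80, 117, 112, 218, 367, 393, 385, 380]
272 [35, 51, 66, 37, 60, 60, 66, 46, 38, 41, 61, 45, 36, 48, 65, 65, 40, 39, 22, 37, 53, 43, 43, 63, 28, 62, 39, 42, 57, 49, 55, 67, 42, 16, 78, 143, 128, 226, 323, 347, 338, 339]
276 [49, 34, 60, 61, 43, 57, 57, 33, 46, 63, 57, 64, 45, 30, 60, 26, 45, 49, 48, 38, 36, 45, 34, 61, 43, 31, 37, 41, 48, 40, 54, 50, 34, 24, 84, 142, 129, 232, 347, 363, 363, 355]
```

View pics/f10.png

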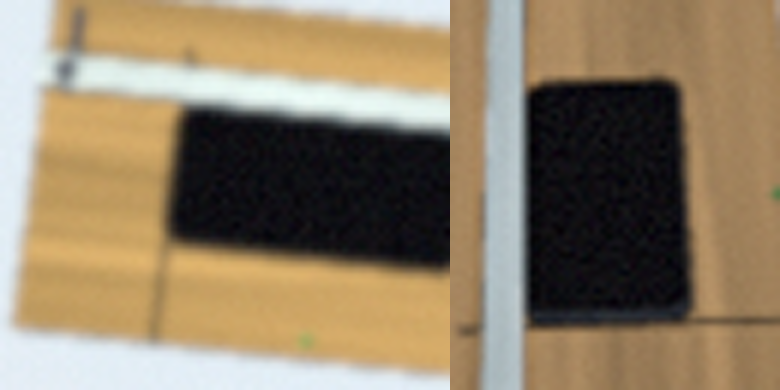

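Run:
```python
from h import *
import cv2
b=np.array([.5803,.0438,-.1116]); loc=lambda w:((np.array(w)-b[:2])@R(b[2]))
m=cv2.imread("pics/t10.png").astype(float).sum(2); m0=cv2.imread("pics/top0.png").astype(float).sum(2)
L=[];P=[]
for r in list(range(208,219)):
    c=m[r,180:194]; w=np.clip(np.median(c)-c-25,0,None); L.append(loc(unproj("top",[(w*np.arange(180,194)).sum()/w.sum(),r],.16)))
for r in range(187,202):
    c=m[r,178:200]; h=(c[:5].mean()+c[-5:].mean())/2; i=np.argmax(c<h); x=178+i-1+(c[i-1]-h)/(c[i-1]-c[i]); P.append(loc(unproj("top",[x,r],.168)))
L,P=np.array(L),np.array(P)
pl=np.polyfit(L[:,0],L[:,1],1);pp=np.polyfit(P[:,0],P[:,1],1);print("line",pl,"end",pp,"diff mm",(np.polyval(pp,.0074)-np.polyval(pl,.0074))*1e3, "median",(np.median(P[:,1])-np.median(L[:,1]))*1e3, L[:,1].std(),P[:,1].std())
# side: track top-edge (z=.168, dark->grey) and underside
for k in(6,7,10):
    s=cv2.imread(f"pics/raw{k}.png").astype(float).sum(2); out=[]
    for u in range(262,279):
        c=s[236:264,u]; i=np.argmax((c>85)&(np.r_[c[1:],0]>85)); x=236+i-1+(85-c[i-1])/(c[i]-c[i-1]); out.append(loc(unproj("side",[u,x],.168))[1])
    print(k,"top edge y",np.median(out))
out=[]
s=cv2.imread("pics/raw6.png").astype(float).sum(2)
for u in range(262,279):
    c=s[254:265,u]; w=np.clip(np.median(c)-c-15,0,None); out.append(loc(unproj("side",[u,(w*np.arange(254,265)).sum()/w.sum()],.16))[1])
print("line",np.median(out))
```

```text
line [0.00577855 0.12931586] end [0.00325438 0.1284976 ] diff mm -0.8369433131775739 median -0.506002832492275 0.00028754185601892734 0.00016548335165218097
6 top edge y 0.07347149404389762
7 top edge y 0.1185070572512929
10 top edge y 0.13043349399214005
line 0.13205930181179004
```

The top view puts the phone's end 0.5–0.8 mm short of the line's middle, and the side view puts it within about 0.3 mm. It is flush with the rail and square, and nothing touches it, so I hand in.

```bash
python3 -c "
from cell import *
print(hand_in())"
```

```text
the job is handed in; nothing more can be done
None
```

I pressed the phone home on the rail at about 10 N and pushed it along to the scribed line. It was left flat, square and untouched, with its left end within about 1 mm of the line by camera, and the job is handed in; no verdict was shown.

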